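# Charge the grinding bowl and ready the sample scoop

### The arm

A 6-joint arm with a two-finger parallel gripper is mounted at the origin on a cart in front of the work surface, level with it; the furniture and walls round the work are solid. World frame = base frame: x ahead of the robot, y to its left, z up, the work surface at z = 0. Lengths are in m, angles in rad, forces in N, time in s.
With the tool pointing down it reaches from about 0.2 to 0.875 m from the base axis. Payload 3.4 kg.
Tool frame: the origin (TCP) lies midway between the tips of the shut fingers; the grasp point (between the pads) lies 19 mm behind it; z points along the fingers, y is the line along which they close (so a half turn about z gives the same grasp; the last joint's range is limited). The gripper opens to 94 mm and grips with 3 to 60 N. Pads are 16 mm wide; open, the fingers measure 119 mm over their backs; the gripper's body (75 mm by 177 mm) begins 78 mm behind the grasp point.
Start: joints at [1.12, 0.276, 1.505, -0, 1.361, -0.121], TCP at [0.186, 0.544, 0.205] pointing down, gripper open.
Joint ranges: [-2.89, 2.89], [-0.75, 2.08], [0.22, 2.7], [-1.18, 4.32], [0.11, 2.71], [-2.7, 2.7]. Speed limits (rad/s): [2.57, 2.57, 3.14, 3.14, 3.14, 3.14].

### API

Orientations are given as a unit quaternion [x, y, z, w].
In Python, from rig import r gives the robot as it stands.
- The arm moves only by the shell command python3 -m inch 'ROWS' [FORCE]. ROWS is JSON, a list of rows, each a list of 7 numbers: the shift along the tool's x, y, z in m, then the turn, a rotation vector about the tool's x, y, z in rad, then the finger opening in m, from 0 to 0.094. A call has 1 to 5 rows; each row is the pose to reach, as a shift and turn from the pose commanded when the call began, along the tool's axes at that moment; what a row does not reach only later rows make up. A row lasts 1/8 s, in which the tool goes at most 62.5 mm and 10.7 degrees, less where a joint would pass 70% of its speed; a pose out of reach is approached as far as the arm can. A call with a gripper value outside its range is refused whole. The fingers move at their own pace and stop on an object; FORCE is the grip in N (left out, the last holds). Time passes only in rows, so rows that repeat a pose let the fingers close. It gives the time, the measured TCP pose, the force, the opening and the grip force at its end, in the units of the state.
- r.state(): the state, without advancing time (a new reading comes with each control period).
- r.capture(name): name is "scene" or "top"; returns (picture, depth): 480x640x3 uint8, red, green, blue; 480x640 float32, m along the optical axis (not along the pixel's ray), 0 where there is no reading.
- r.camera_model(name): a dict with "vertical_fov" (degrees; the focal length in pixels is half the picture's height over the tangent of half this angle, whatever the lens; pixels are square), "cx", "cy" (the principal point, pixels), "D" ([k1, k2, p1, p2, k3] as OpenCV has them; the pictures are not rectified), "extrinsics" (4x4, takes a point from camera to world coordinates). Camera axes: x right, y down, z forward; pixel columns grow to the right and rows downward; lengths in m; the calibration is good to about 2 mm. A picture is of the moment at which its call begins. camera_model takes no time and is no camera call.
- r.job_done(): hands the job in; it is judged then, once.
The state is a dict: "clock": time; "qpos": joint angles; "joint_velocities": joint speeds; "effort": joint torques, N m; "ee_pos": TCP position; "tcp_rot": TCP orientation; "force": force on the tool from outside, world axes, zero at the start; "moment": the same for the moment, N m; "gripper_width": finger opening in m; "grasp_force": force on a finger pad.
Only numpy, scipy, OpenCV 4.12 (cv2) and the standard library are available. Lean on these libraries where they do the work, as an engineer would, in place of code of your own. Each camera call takes 0.05 s, during which the arm holds its last target. There are 200 camera calls.

### The job

Charge the grinding bowl: take up the small steel cup, pour all four balls from it into the bowl, and stand the emptied cup upright on the worktop again. Then draw the scoop out of its stand, turn it level with its hollow facing up, and finish while still holding it so, raised at least 5 cm above the bowl's rim with the hollow centred over the bowl, ready for the sample. Leave the other things on the bench where they are.

Things in the scene. Friction and masses are not known exactly. Their poses are not given: they have to be found in the camera images.
- cup_mid (a point): Small open steel cup, conical: 50 mm tall, 42 mm wide at the foot, 62 mm at the rim, wall 3 mm, 0.1 kg, round. Starts upright on the worktop, left or right, with the four balls inside. This point: on its axis, half-way up (25 mm); z points out of its mouth. Its walls lean 11 degrees, so balls roll out once it is tipped to about level.
- bowl: Open steel grinding bowl, fixed on a flat dark base ring 128 mm wide; 120 mm wide and 52 mm tall, wall 6 mm, clear inside width at least 102 mm, inner floor 8 mm up. Origin: centre of its underside on the worktop; z up. Stands upright near the middle of the work area.
- stand: Fixed wooden stand, block 66 x 90 mm, 60 mm tall, on a foot plate 90 x 112 x 8 mm; a slot in its top (26 x 50 mm, 50 mm deep) holds the scoop upright. On the side opposite the cup. Origin: centre of its underside; z up; x across its thickness, away from the robot (within 0.4 rad of world x), where the standing scoop's hollow faces; y along the slot.
- scoop_handle (a point): Steel scoop, 155 mm long, blade 46 x 22 x 61 mm, 0.06 kg, standing loosely in the stand, blade down; handle top 166 mm above the worktop. Point: in the handle's middle, 33 mm from its end; handle straight, dark, 94 mm long, 12 mm wide (x), 18 mm (z), round. Axes: y from handle to blade tip (down at start), z out of the hollow (level at start, as the stand's x), x across the blade.
- scoop_hollow (a point): Centre of the scoop's hollow blade, 92 mm along the scoop's y from the handle point, 31 mm from the blade's tip. Same axes as the handle point.
- ball0_center (a point): One of four equal steel balls, 16 mm across, 17 g, that start in the cup; this is its centre.
- ball1_center (a point): One of four equal steel balls, 16 mm across, 17 g, that start in the cup; this is its centre.
- ball2_center (a point): One of four equal steel balls, 16 mm across, 17 g, that start in the cup; this is its centre.
- ball3_center (a point): One of four equal steel balls, 16 mm across, 17 g, that start in the cup; this is its centre.
- tape_roll: Roll of tape lying flat, 103 mm across, 25 mm tall, a bystander to be left where it is. Origin: centre of its underside.
- vial: Capped sample vial standing upright, 25 mm across, 52 mm tall, a bystander to be left where it is. Origin: centre of its underside.
There are look-alikes about, which are no part of the job. What is shaped like the part that bears cup_mid but red is not meant. There is more than one size of the part that bears scoop_handle; the job needs the smaller.

How it is judged:
On the way, in this order (a step that is already met when the one before it is completed fails the run):
1. all four balls are poured into the bowl while the cup is held (horizontal distance between each of ball0_center, ball1_center, ball2_center, ball3_center and bowl below 0.053 m and height (world z) of each of ball0_center, ball1_center, ball2_center, ball3_center below 0.05 m and contact force between the fingers and cup above 0.3 N and height (world z) of cup_mid above 0.07 m), for 0.2 s.
2. the emptied cup stands upright on the worktop, let go (angle between cup_mid's own z axis and vertical below 0.1 rad and height (world z) of cup_mid below 0.03 m and contact force between the fingers and cup below 0.1 N and linear speed of cup below 0.03 m/s), for 0.2 s.
3. the scoop is drawn clear of its stand, in the fingers (contact force between the fingers and scoop above 0.5 N and contact force between scoop and stand below 0.1 N and height (world z) of scoop_hollow above 0.085 m), for 0.1 s.
At the end, for the whole second after the job is handed in: All balls in the bowl (under 53 mm from its axis, below 50 mm); cup upright (0.1 rad) on the worktop, released, still; scoop held still by the fingers alone, hollow up within 0.3 rad, its centre over 95 mm up and within 50 mm of the bowl's axis, handle point over 70 mm up (all of step 2 and horizontal distance between each of ball0_center, ball1_center, ball2_center, ball3_center and bowl below 0.053 m and height (world z) of each of ball0_center, ball1_center, ball2_center, ball3_center below 0.05 m and height (world z) of scoop_hollow above 0.095 m and horizontal distance between scoop_hollow and bowl below 0.05 m and angle between scoop_hollow's own z axis and vertical below 0.3 rad and contact force between the fingers and scoop above 0.5 N and linear speed of scoop below 0.05 m/s and contact force between scoop and bowl below 0.1 N and contact force between scoop and stand below 0.1 N and contact force between scoop and cup below 0.1 N and height (world z) of scoop_handle above 0.07 m); the arm keeps its last pose, push and grip.
It fails at once if the tape roll is shifted more than 20 mm (distance of tape_roll from where it was at the start of the episode above 0.02 m).
It also fails if it takes over 64 s, if anything falls off the work surface, if the arm or the gripper's body presses on something with over 40 N, if the wrist force passes 120 N, or if a joint passes its speed limit or range.

## Working session

There is one attempt and no reset: what is moved stays moved. The work goes in short steps, Python scripts to look and compute and a shell command to move; the robot and the scene stay as the last step left them, time stands still between calls to the robot, and variables do not carry over. Pictures are saved under pics/ and viewed, at most 12 in all, crops included, and the job is handed in when it is done.

```bash
ls; mkdir -p pics
python3 - <<'E'
from rig import r
import cv2,numpy as np
for n in("scene","top"):
    p,d=r.capture(n); cv2.imwrite(f"pics/{n}0.png",p[:,:,::-1]); np.save(n+"_d",d)
    m=r.camera_model(n); print(n,m)
s=r.state(); print(s)
E
```

```text
pics
scene {'vertical_fov': 43.32617954099028, 'cx': 321.3710424011412, 'cy': 246.58683670535788, 'D': array([-0.10969993,  0.        ,  0.        ,  0.        ,  0.        ]), 'extrinsics': array([[-0.86638146, -0.34121046,  0.36463486,  0.02935643],
       [-0.49926686,  0.57609826, -0.64718112,  0.96761003],
       [ 0.01075946, -0.74275582, -0.66947593,  1.11208465],
       [ 0.        ,  0.        ,  0.        ,  1.        ]])}
top {'vertical_fov': 56.9061121604624, 'cx': 317.2305476343329, 'cy': 248.2740186984861, 'D': array([-0.01565776,  0.        ,  0.        ,  0.        ,  0.        ]), 'extrinsics': array([[ 0.01242273, -0.98654139,  0.16303915,  0.41311686],
       [-0.99979966, -0.00969575,  0.01751099, -0.0084968 ],
       [-0.01569453, -0.16322402, -0.98646419,  0.92626599],
       [ 0.        ,  0.        ,  0.        ,  1.        ]])}
{'clock': 0.1, 'qpos': array([ 1.12002627e+00,  2.76491704e-01,  1.50595139e+00, -6.33051652e-06,
        1.36074485e+00, -1.21028486e-01]), 'joint_velocities': array([-2.44143277e-03, -3.77399998e-04, -2.61864817e-03, -1.79634165e-03,
       -5.64290981e-05,  1.22527516e-03]), 'effort': array([ 1.78070422e-03, -4.05457342e+01, -2.37780887e+01,  7.01817800e-02,
        2.99778418e-02, -3.52743541e-05]), 'ee_pos': array([0.18598614, 0.54355822, 0.20473608]), 'tcp_rot': array([ 1.64124165e-01,  9.86439366e-01, -7.66136868e-04, -2.21981599e-04]), 'force': array([ 0.42468645, -0.78265638,  0.13901578]), 'moment': array([-0.00412587,  0.03092539, -0.06526479]), 'grasp_force': 0.0, 'gripper_width': 0.09402617627858956}
```

View pics/top0.png

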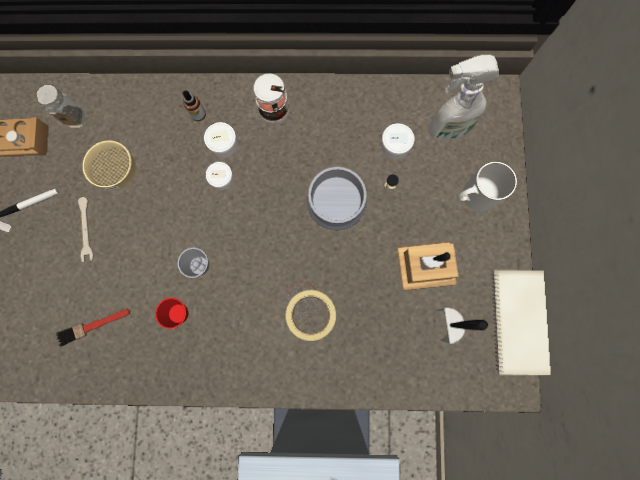

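View pics/scene0.png

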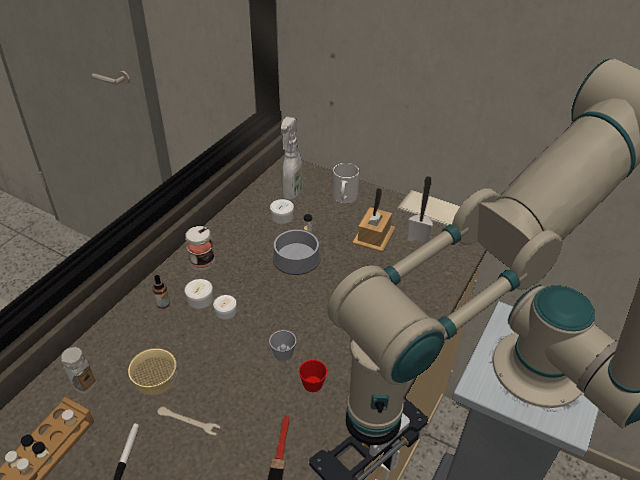

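The top view shows the steel cup at (193,263), red cup decoy at (171,313), bowl (337,197), stand (428,266) with the small scoop's handle (440,258), large decoy scoop (468,325), tape (311,315) and vial (392,181). I'll measure them now.

```bash
cat > h.py <<'E'
import numpy as np,cv2
from rig import r
def K(m):
    f=240/np.tan(np.radians(m["vertical_fov"])/2); return np.array([[f,0,m["cx"]],[0,f,m["cy"]],[0,0,1]])
def rays(n,uv):
    m=r.camera_model(n); q=cv2.undistortPoints(np.float64(uv).reshape(-1,1,2),K(m),m["D"]).reshape(-1,2)
    return m["extrinsics"],np.c_[q,np.ones(len(q))]
def plane(n,uv,z):
    E,q=rays(n,uv); d=q@E[:3,:3].T; t=(z-E[2,3])/d[:,2]; return E[:3,3]+d*t[:,None]
def cloud(n,d):
    v,u=np.mgrid[:480,:640]; E,q=rays(n,np.stack([u,v],-1)); return ((q*d.reshape(-1,1))@E[:3,:3].T+E[:3,3]).reshape(480,640,3)
def proj(n,P):
    m=r.camera_model(n); E=np.linalg.inv(m["extrinsics"]); return cv2.projectPoints(np.float64(P).reshape(-1,1,3),cv2.Rodrigues(E[:3,:3])[0],E[:3,3],K(m),m["D"])[0].reshape(-1,2)
def circ(P):
    s=np.linalg.lstsq(np.c_[2*P[:,:2],np.ones(len(P))],(P[:,:2]**2).sum(1),rcond=None)[0]; return s[:2],np.sqrt(s[2]+s[:2]@s[:2])
E
python3 - <<'E'
from h import *
for n in("top","scene"):
    C=cloud(n,np.load(n+"_d.npy")); print(n)
    for nm,uv,rad,z0,z1 in(("cup",(193,263),.045,.044,.055),("bowl",(337,197),.085,.046,.057),("tape",(311,315),.07,.02,.03),("vial",(392,181),.03,.046,.058),("red",(171,313),.045,.044,.055)):
        c=plane("top",uv,.04)[0]
        P=C[(np.hypot(*(C[...,:2]-c[:2]).transpose(2,0,1))<rad)&(C[...,2]>z0)&(C[...,2]<z1)]
        if len(P)>8:
            k,R=circ(P); e=abs(np.hypot(*(P[:,:2]-k).T)-R); k,R=circ(P[e<np.median(e)*3]); print(nm,len(P),k.round(4),R.round(4),np.median(P[:,2]).round(4))
    c=plane("top",(428,266),.06)[0]; c[:2]
    P=C[(np.hypot(*(C[...,:2]-c[:2]).transpose(2,0,1))<.075)&(C[...,2]>.055)&(C[...,2]<.065)]
    print("stand",len(P),cv2.minAreaRect(np.float32(P[:,:2]*1000)))
    P=C[(np.hypot(*(C[...,:2]-c[:2]).transpose(2,0,1))<.075)&(C[...,2]>.08)]
    for a in np.arange(.08,.18,.01):
        Q=P[(P[:,2]>=a)&(P[:,2]<a+.01)]
        if len(Q): print(a.round(2),len(Q),Q.mean(0).round(4),np.ptp(Q,0).round(3))
E
```

```text
top
cup 176 [0.5267 0.2571] 0.0287 0.0484
bowl 538 [ 0.6694 -0.0321] 0.0566 0.0509
tape 882 [0.4258 0.0192] 0.0447 0.0238
vial 109 [ 0.7014 -0.146 ] 0.0088 0.0509
red 199 [0.4255 0.2955] 0.0288 0.0485
stand 1189 ((531.227294921875, -221.38580322265625), (66.72972106933594, 91.51044464111328), 6.685862064361572)
0.08 4 [ 0.5347 -0.2178  0.084 ] [0.007 0.001 0.007]
0.09 5 [ 0.5342 -0.2176  0.094 ] [0.008 0.002 0.006]
0.1 8 [ 0.5319 -0.2173  0.1049] [0.009 0.004 0.009]
0.11 6 [ 0.531  -0.2175  0.1145] [0.011 0.003 0.007]
0.12 10 [ 0.5285 -0.2166  0.1251] [0.01  0.003 0.009]
0.13 13 [ 0.5285 -0.2171  0.1359] [0.013 0.004 0.008]
0.14 11 [ 0.526  -0.2176  0.145 ] [0.01  0.006 0.009]
0.15 17 [ 0.5268 -0.2177  0.1557] [0.013 0.007 0.009]
0.16 41 [ 0.5285 -0.2207  0.1637] [0.013 0.011 0.007]
scene
cup 165 [0.5259 0.2585] 0.0288 0.0485
bowl 330 [ 0.6688 -0.0301] 0.0565 0.0514
vial 43 [ 0.7016 -0.1441] 0.0098 0.052
red 179 [0.425  0.2964] 0.0285 0.0491
stand 411 ((531.0670776367188, -220.6743927001953), (67.31269836425781, 98.90857696533203), 7.396184921264648)
0.08 8 [ 0.535  -0.2184  0.0846] [0.008 0.026 0.009]
0.09 7 [ 0.5339 -0.219   0.0953] [0.007 0.008 0.007]
0.1 11 [ 0.5325 -0.2186  0.1042] [0.01  0.011 0.008]
0.11 14 [ 0.5284 -0.2191  0.1146] [0.01  0.013 0.009]
0.12 18 [ 0.5307 -0.2182  0.1253] [0.012 0.016 0.01 ]
0.13 11 [ 0.5266 -0.218   0.1362] [0.012 0.009 0.009]
0.14 14 [ 0.5277 -0.2173  0.1451] [0.013 0.012 0.009]
0.15 20 [ 0.5264 -0.2179  0.1552] [0.015 0.016 0.009]
0.16 17 [ 0.5269 -0.2192  0.164 ] [0.011 0.013 0.008]
```

Run:
```python
import cv2,numpy as np
a=cv2.imread("pics/top0.png")[220:360,380:520]; b=cv2.imread("pics/scene0.png")[170:260,340:450]
cv2.imwrite("pics/crop0.png",np.hstack([cv2.resize(a,(400,400)),cv2.resize(b,(400,400))]))
```

```text
(no output)
```

View pics/crop0.png

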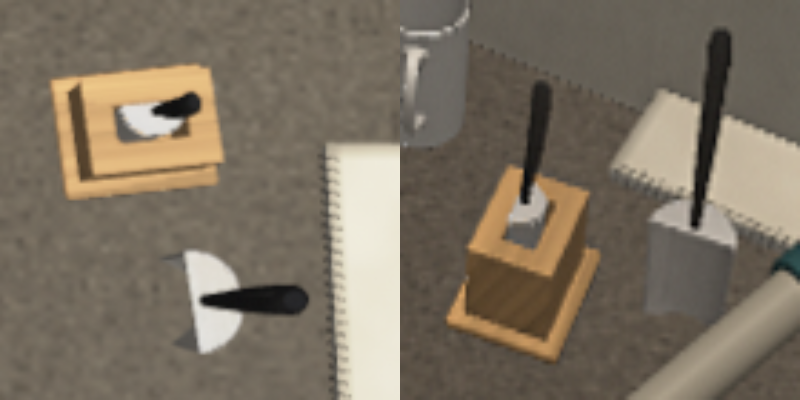

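The crop shows the small scoop in the slot, handle leaning slightly toward the robot; the big look-alike stands separately. Positions of both views agree to about 2 mm. First I move above the cup with the tool's y along world x.

```bash
cat > g.py <<'E'
import sys,numpy as np
from scipy.spatial.transform import Rotation as R
from rig import r
def goal(p,Rm):
    s=r.state(); T=R.from_quat(s["tcp_rot"])
    print("row",(T.inv().apply(np.array(p)-s["ee_pos"])).round(4).tolist(),(T.inv()*Rm).as_rotvec().round(3).tolist())
def show():
    s=r.state(); print("t",round(s["clock"],2),"p",s["ee_pos"].round(4),"axes",R.from_quat(s["tcp_rot"]).as_matrix().round(3).tolist(),"q",s["qpos"].round(3),"w",round(s["gripper_width"],4),"gf",round(s["grasp_force"],1),"F",s["force"].round(1))
def frame(x,z):
    x=np.array(x,float);z=np.array(z,float);z/=np.linalg.norm(z);x-=z*(x@z);x/=np.linalg.norm(x);return R.from_matrix(np.c_[x,np.cross(z,x),z])
DOWN=frame([0,1,0],[0,0,-1])
E
python3 -m inch '[[-0.414,-0.16,0.055,0,0,1.241,0.094],[-0.414,-0.16,0.055,0,0,1.241,0.094],[-0.414,-0.16,0.055,0,0,1.241,0.094],[-0.414,-0.16,0.055,0,0,1.241,0.094],[-0.414,-0.16,0.055,0,0,1.241,0.094]]'
python3 -c "
from g import *
show();goal([.5265,.258,.15],DOWN)"
```

```text
clock: 0.72
ee_pos: [0.4248, 0.3431, 0.1666]
tcp_rot: [0.595, 0.804, -0.0, -0.0]
force: [0.8, 0.8, 0.2]
gripper_width: 0.094
grasp_force: 0.0
t 0.72 p [0.4248 0.3431 0.1666] axes [[-0.293, 0.956, -0.0], [0.956, 0.293, 0.0], [0.0, -0.0, -1.0]] q [0.552 0.258 1.631 0.    1.254 0.254] w 0.094 gf 0.0 F [0.8 0.8 0.2]
row [-0.1112, 0.0723, 0.0165] [-0.0, -0.0, 0.297]
```

```bash
python3 -m inch '[[-0.111,0.072,0.0165,0,0,0.297,0.094],[-0.111,0.072,0.0165,0,0,0.297,0.094],[-0.111,0.072,0.0165,0,0,0.297,0.094]]' >/dev/null
python3 -c "
from g import *
show();goal([.5265,.258,.012],DOWN)"
```

```text
t 1.1 p [0.528  0.2572 0.1492] axes [[-0.002, 1.0, -0.001], [1.0, 0.002, -0.001], [-0.001, -0.001, -1.0]] q [ 3.360e-01  3.310e-01  1.568e+00 -1.000e-03  1.244e+00  3.340e-01] w 0.094 gf 0.0 F [-0.   1.  -0.2]
row [0.001, -0.0014, 0.1372] [-0.001, 0.001, 0.002]
```

```bash
python3 -m inch '[[0.001,-0.0014,0.06,0,0,0,0.094],[0.001,-0.0014,0.115,0,0,0,0.094],[0.001,-0.0014,0.142,0,0,0,0.094],[0.001,-0.0014,0.142,0,0,0,0.094],[0.001,-0.0014,0.142,0,0,0,0.05]]' 35
python3 -m inch '[[0,0,0,0,0,0,0.03],[0,0,0,0,0,0,0.03],[0,0,0,0,0,0,0.03],[0,0,0,0,0,0,0.03],[0,0,0,0,0,0,0.03]]' 35
python3 -c "
from g import *
show()"
```

```text
clock: 1.72
ee_pos: [0.5247, 0.2621, 0.0097]
tcp_rot: [0.704, 0.71, 0.001, 0.0]
force: [0.1, -0.1, 0.3]
gripper_width: 0.0872
grasp_force: 0.0
clock: 2.35
ee_pos: [0.5259, 0.2617, 0.0098]
tcp_rot: [0.705, 0.709, 0.002, 0.001]
force: [1.7, -0.1, 5.8]
gripper_width: 0.059
grasp_force: 35.0
t 2.35 p [0.5259 0.2617 0.0098] axes [[-0.006, 1.0, 0.004], [1.0, 0.006, 0.001], [0.001, 0.004, -1.0]] q [ 0.343  0.462  1.751 -0.     0.925  0.337] w 0.059 gf 35.0 F [ 1.7 -0.1  5.8]
```

```bash
python3 -m inch '[[0,0,-0.05,0,0,0,0.03],[0,0,-0.1,0,0,0,0.03],[0,0,-0.15,0,0,0,0.03],[0,0,-0.15,0,-0.18,0,0.03],[0,0,-0.15,0,-0.35,0,0.03]]' 55
python3 -c "
from g import *
show()
from h import *
p,d=r.capture('scene'); cv2.imwrite('pics/s1.png',cv2.resize(p[220:460,200:520,::-1],(800,600)))"
```

```text
clock: 2.98
ee_pos: [0.5243, 0.2603, 0.16]
tcp_rot: [0.695, 0.697, -0.124, 0.125]
force: [0.6, -0.0, -2.1]
gripper_width: 0.0583
grasp_force: 55.0
t 2.98 p [0.5243 0.2603 0.16  ] axes [[-0.003, 1.0, 0.003], [0.938, 0.004, -0.347], [-0.347, 0.002, -0.938]] q [ 0.542  0.438  1.429 -0.305  1.465  0.6  ] w 0.0583 gf 55.0 F [ 0.6 -0.  -2.1]
```

View pics/s1.png

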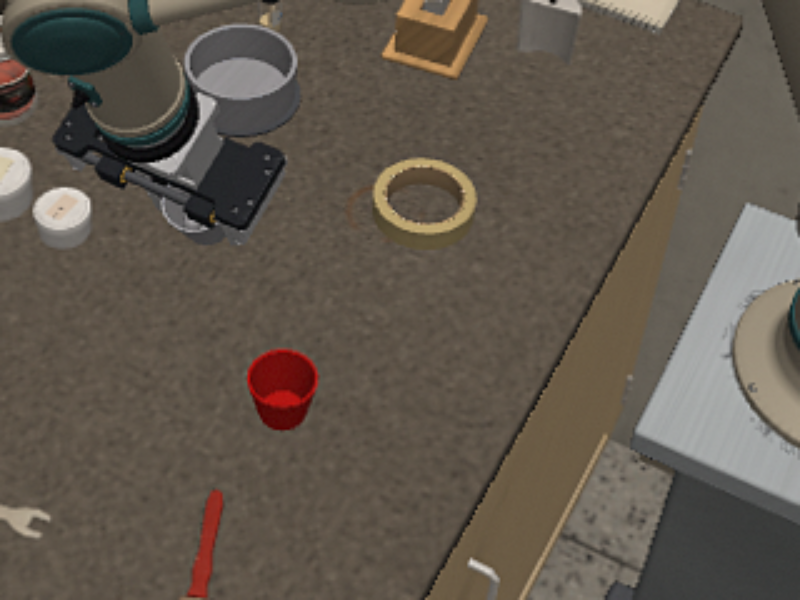

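The picture shows the cup clearly held in the gripper at about (195,215) in the crop, tilting with the tool. Joint 4 goes negative for this tilt, where its range is short, so I fit the kinematics to check which pour directions are in range.

```bash
cat > k.py <<'E'
import numpy as np
from scipy.optimize import least_squares
from scipy.spatial.transform import Rotation as R
LO=np.array([-2.89,-.75,.22,-1.18,.11,-2.7]);HI=np.array([2.89,2.08,2.7,4.32,2.71,2.7])
def fk(q,k,full=False):
    a0,h,L1,L2,e,lat,wl,d=k; z1=R.from_euler('z',q[0]); A=z1*R.from_euler('y',q[1]); B=z1*R.from_euler('y',q[1]+q[2]); W=B*R.from_euler('z',q[3])*R.from_euler('y',q[4])
    el=z1.apply([a0,lat,h])+A.apply([0,0,L1]); w=el+B.apply([e,0,L2]); T=W*R.from_euler('z',q[5])*R.from_euler('z',np.pi/2)
    p=w+W.apply([0,wl,d]); return (p,T,el,w) if full else (p,T)
D=[([1.12003,.27649,1.50595,0,1.36074,-.12103],[.18599,.54356,.20474]),([.552,.258,1.631,0,1.254,.254],[.4248,.3431,.1666]),([.336,.331,1.568,-.001,1.244,.334],[.528,.2572,.1492]),([.343,.462,1.751,0,.925,.337],[.5259,.2617,.0098]),([.542,.438,1.429,-.305,1.465,.6],[.5243,.2603,.16])]
f=lambda k:np.r_[np.concatenate([fk(q,k)[0]-p for q,p in D])*1e3,(np.array(k)-[0,.35,.4,.35,0,.05,.0,.25])*.5]
KK=least_squares(f,[0,.35,.4,.35,0,.05,0,.25]).x
def ik(p,T,q0,w=.2):
    g=lambda q:np.r_[fk(q,KK)[0]-p,w*(T.inv()*fk(q,KK)[1]).as_rotvec()]
    s=least_squares(g,np.clip(q0,LO+.01,HI-.01),bounds=(LO,HI)); return s.x,np.abs(s.fun).max()
E
python3 - <<'E'
from k import *
print(KK.round(4),f(KK).round(2))
from g import show,frame; show()
print(fk(D[4][0],KK)[1].as_matrix().round(3), fk(D[2][0],KK)[1].as_matrix().round(3))
E
```

```text
[0.0007 0.1379 0.6285 0.4207 0.0599 0.0677 0.0016 0.3908] [ 0.1   0.11  0.13 -0.17 -0.14 -0.24  0.03  0.28  0.05  0.12 -0.21  0.03
 -0.1   0.    0.02  0.   -0.11  0.11  0.04  0.03  0.01  0.    0.07]
t 3.02 p [0.5231 0.2651 0.1562] axes [[-0.01, 1.0, 0.001], [0.937, 0.009, -0.348], [-0.348, -0.002, -0.937]] q [ 0.549  0.445  1.428 -0.304  1.464  0.602] w 0.0582 gf 55.0 F [ 1.6  3.6 -2.2]
[[-0.003  1.     0.003]
 [ 0.938  0.004 -0.347]
 [-0.347  0.002 -0.938]] [[-0.002  1.    -0.001]
 [ 1.     0.002 -0.001]
 [-0.001 -0.001 -1.   ]]
```

Run:
```python
from k import *
from g import frame
bowl=np.array([.669,-.031])
for z in(.13,.16):
  for az in range(-180,180,15):
    u=np.array([np.cos(np.radians(az)),np.sin(np.radians(az))])
    out=[]
    for tilt in(80,90,100,110):
        t=np.radians(tilt); zt=np.r_[u*np.sin(t),-np.cos(t)]
        p=np.r_[bowl+u*.05,z]; best=None
        for sg in(1,-1):
            T=frame(sg*np.array([u[0]*np.cos(t),u[1]*np.cos(t),np.sin(t)]),zt)
            for q0 in([0,.6,1.3,0,1,0],[0,.6,1.3,1.5,1.2,0],[0,.6,1.3,-1,1.2,0],[0,.3,1.8,3.1,1.2,0]):
                q,e=ik(p,T,q0)
                if best is None or e<best[0]-1e-6: best=(e,q)
        out.append((best[0],best[1]))
    if any(o[0]<.005 for o in out):
        q=[o for o in out if o[0]<.005][-1][1]; _,_,el,w=fk(q,KK,True)
        print(z,az,[round(o[0],3) for o in out],q.round(2),"elbow",el.round(2),"wrist",w.round(2))
```

```text
0.13 -165 [np.float64(0.0), np.float64(0.007), np.float64(0.02), np.float64(0.034)] [-0.01  1.23  0.55 -0.62  2.67 -2.19] elbow [0.59 0.06 0.35] wrist [0.99 0.05 0.2 ]
0.13 -150 [np.float64(0.0), np.float64(0.0), np.float64(0.0), np.float64(0.01)] [ 0.07  1.32  0.68 -1.11  2.64 -2.55] elbow [0.6  0.11 0.29] wrist [0.96 0.14 0.06]
0.13 -135 [np.float64(0.0), np.float64(0.0), np.float64(0.0), np.float64(0.015)] [ 0.15  1.26  0.86 -1.15  2.45 -2.49] elbow [0.58 0.16 0.33] wrist [0.91 0.21 0.06]
0.13 -120 [np.float64(0.0), np.float64(0.0), np.float64(0.004), np.float64(0.026)] [ 0.22  1.18  1.06 -1.18  2.25 -2.39] elbow [0.55 0.19 0.38] wrist [0.84 0.26 0.07]
0.13 -105 [np.float64(0.0), np.float64(0.0), np.float64(0.021), np.float64(0.043)] [ 0.29  1.04  1.27 -1.18  1.97 -2.32] elbow [0.5  0.22 0.46] wrist [0.76 0.3  0.13]
0.13 -45 [np.float64(0.0), np.float64(0.0), np.float64(0.0), np.float64(0.0)] [ 0.27  1.12  2.08  4.22  1.95 -1.52] elbow [0.53 0.22 0.41] wrist [ 0.45  0.19 -0.  ]
0.13 -30 [np.float64(0.0), np.float64(0.0), np.float64(0.0), np.float64(0.0)] [ 0.15  1.16  2.24  3.9   
[... 4536 characters left out ...]
ist [ 0.67 -0.35  0.03]
0.16 105 [np.float64(0.0), np.float64(0.0), np.float64(0.0), np.float64(0.0)] [-0.51  1.18  1.23  1.21  2.33 -0.84] elbow [ 0.54 -0.22  0.38] wrist [ 0.75 -0.34  0.03]
0.16 120 [np.float64(0.0), np.float64(0.0), np.float64(0.0), np.float64(0.0)] [-0.43  1.24  1.03  1.17  2.51 -0.72] elbow [ 0.57 -0.19  0.34] wrist [ 0.83 -0.31  0.03]
0.16 135 [np.float64(0.0), np.float64(0.0), np.float64(0.0), np.float64(0.0)] [-0.35  1.3   0.85  1.14  2.69 -0.63] elbow [ 0.59 -0.15  0.31] wrist [ 0.89 -0.26  0.03]
0.16 150 [np.float64(0.0), np.float64(0.007), np.float64(0.02), np.float64(0.034)] [-0.27  1.17  0.63  0.56  2.67 -1.02] elbow [ 0.58 -0.09  0.38] wrist [ 0.96 -0.2   0.23]
```

Run:
```python
from k import *
from g import frame
from h import cloud
bowl=np.array([.669,-.031])
C=np.concatenate([cloud(n,np.load(n+"_d.npy")).reshape(-1,3) for n in("top",)])
for uv,(x0,x1,y0,y1) in dict(jars=(.66,.80,.14,.24),can=(.78,.9,.04,.16),bottle=(.78,.9,.2,.3),sieve=(.65,.8,.33,.48),mug=(.64,.78,-.4,-.26),wall=(.9,1,-.2,.4)).items():
    P=C[(C[:,0]>x0)&(C[:,0]<x1)&(C[:,1]>y0)&(C[:,1]<y1)&(C[:,2]>.02)]
    print(uv,P[:,2].max().round(3),P.min(0).round(3),P.max(0).round(3))
for z in(.14,.15):
  for az in(-100,-105,-110,-115,-120):
    u=np.array([np.cos(np.radians(az)),np.sin(np.radians(az))]); o=[]
    for tilt in(80,85,90,95):
        t=np.radians(tilt); zt=np.r_[u*np.sin(t),-np.cos(t)]
        q,e=ik(np.r_[bowl+u*.05,z],frame(-np.array([u[0]*np.cos(t),u[1]*np.cos(t),np.sin(t)]),zt),[.3,1,1.2,-.9,2,.7]); o.append((tilt,round(e,4),q.round(2).tolist()))
    _,_,el,w=fk(q,KK,True); print(z,az,[(a,b) for a,b,c in o],o[2][2],"el",el.round(2),"w",w.round(2))
```

```text
jars 0.044 [0.691 0.185 0.02 ] [0.8   0.24  0.044]
can 0.104 [0.844 0.075 0.02 ] [0.9   0.142 0.104]
bottle 0.101 [0.78 0.2  0.02] [0.884 0.296 0.101]
sieve 0.039 [0.686 0.408 0.02 ] [0.793 0.48  0.039]
mug 0.1 [ 0.649 -0.38   0.02 ] [ 0.726 -0.273  0.1  ]
wall 0.154 [ 0.9  -0.2   0.02] [1.    0.4   0.154]
0.14 -100 [(80, np.float64(0.0)), (85, np.float64(0.0)), (90, np.float64(0.0083)), (95, np.float64(0.019))] [0.31, 0.99, 1.33, -1.18, 1.91, 0.82] el [0.49 0.22 0.47] w [0.75 0.3  0.14]
0.14 -105 [(80, np.float64(0.0)), (85, np.float64(0.0)), (90, np.float64(0.0004)), (95, np.float64(0.0116))] [0.29, 1.02, 1.27, -1.18, 1.97, 0.81] el [0.5  0.22 0.45] w [0.77 0.3  0.13]
0.14 -110 [(80, np.float64(0.0)), (85, np.float64(0.0)), (90, np.float64(0.0)), (95, np.float64(0.0047))] [0.27, 1.05, 1.2, -1.15, 2.04, 0.78] el [0.52 0.21 0.43] w [0.79 0.29 0.12]
0.14 -115 [(80, np.float64(0.0)), (85, np.float64(0.0)), (90, np.float64(0.0)), (95, np.float64(0.0))] [0.25, 1.07, 1.13, -1.12, 2.11, 0.76] el [0.53 0.2  0.42] w [0.81 0.28 0.11]
0.14 -120 [(80, np.float64(0.0)), (85, np.float64(0.0)), (9
[... 331 characters left out ...]
(0.0)), (85, np.float64(0.0)), (90, np.float64(0.0016)), (95, np.float64(0.0129))] [0.29, 1.01, 1.27, -1.18, 1.98, 0.79] el [0.5  0.22 0.46] w [0.77 0.3  0.14]
0.15 -110 [(80, np.float64(0.0)), (85, np.float64(0.0)), (90, np.float64(0.0)), (95, np.float64(0.0061))] [0.27, 1.04, 1.2, -1.16, 2.05, 0.77] el [0.51 0.21 0.44] w [0.79 0.29 0.13]
0.15 -115 [(80, np.float64(0.0)), (85, np.float64(0.0)), (90, np.float64(0.0)), (95, np.float64(0.0))] [0.25, 1.06, 1.13, -1.13, 2.11, 0.74] el [0.53 0.2  0.42] w [0.81 0.28 0.12]
0.15 -120 [(80, np.float64(0.0)), (85, np.float64(0.0)), (90, np.float64(0.0)), (95, np.float64(0.0))] [0.23, 1.09, 1.06, -1.1, 2.18, 0.72] el [0.54 0.19 0.41] w [0.84 0.26 0.12]
```

```bash
cat >> g.py <<'E'
def pour(az,tilt,p):
    a,t=np.radians([az,tilt]); u=np.array([np.cos(a),np.sin(a)])
    goal(p,frame(-np.r_[u*np.cos(t),np.sin(t)] if tilt>0 else [0,1,0],np.r_[u*np.sin(t),-np.cos(t)]))
E
python3 -c "
from g import *
show();pour(-105,45,[.656,-.079,.165])"
```

```text
t 3.02 p [0.5231 0.2651 0.1562] axes [[-0.01, 1.0, 0.001], [0.937, 0.009, -0.348], [-0.348, -0.002, -0.937]] q [ 0.549  0.445  1.428 -0.304  1.464  0.602] w 0.0582 gf 55.0 F [ 1.6  3.6 -2.2]
row [-0.3269, 0.1296, 0.1118] [0.146, -0.427, 0.231]
```

```bash
python3 -m inch '[[-0.015,0.006,0.005,0.007,-0.02,0.01,0.03],[-0.045,0.018,0.015,0.02,-0.06,0.03,0.03],[-0.085,0.034,0.029,0.04,-0.11,0.06,0.03],[-0.13,0.052,0.0445,0.06,-0.17,0.09,0.03],[-0.175,0.07,0.06,0.08,-0.23,0.12,0.03]]' >/dev/null
python3 -c "
from g import *
show();pour(-105,45,[.656,-.079,.165])"
```

```text
t 3.65 p [0.5958 0.0716 0.1629] axes [[0.108, 0.99, -0.092], [0.827, -0.141, -0.544], [-0.551, -0.017, -0.834]] q [ 0.322  0.517  1.389 -0.509  1.541  0.553] w 0.0582 gf 55.0 F [-0.6  1.1 -1.9]
row [-0.1192, 0.0807, 0.0746] [0.063, -0.2, 0.104]
```

```bash
python3 -m inch '[[-0.04,0.027,0.025,0.02,-0.067,0.035,0.03],[-0.075,0.05,0.047,0.04,-0.13,0.07,0.03],[-0.105,0.071,0.066,0.06,-0.18,0.1,0.03],[-0.119,0.08,0.0745,0.063,-0.2,0.104,0.03],[-0.119,0.08,0.0745,0.063,-0.2,0.104,0.03]]' >/dev/null
python3 -c "
from g import *
show();pour(-105,75,[.656,-.079,.15]);pour(-105,86,[.656,-.079,.15])
from h import *
p,d=r.capture('scene'); cv2.imwrite('pics/s2.png',cv2.resize(p[150:390,160:480,::-1],(800,600)))"
```

```text
t 4.28 p [ 0.6548 -0.0757  0.1636] axes [[0.181, 0.966, -0.183], [0.686, -0.257, -0.681], [-0.705, -0.002, -0.709]] q [ 0.164  0.636  1.291 -0.698  1.597  0.544] w 0.0582 gf 55.0 F [-0.2  0.5 -1.6]
row [0.0075, 0.002, 0.0117] [0.0, -0.526, 0.003]
row [0.0075, 0.002, 0.0117] [0.0, -0.718, 0.003]
```

View pics/s2.png

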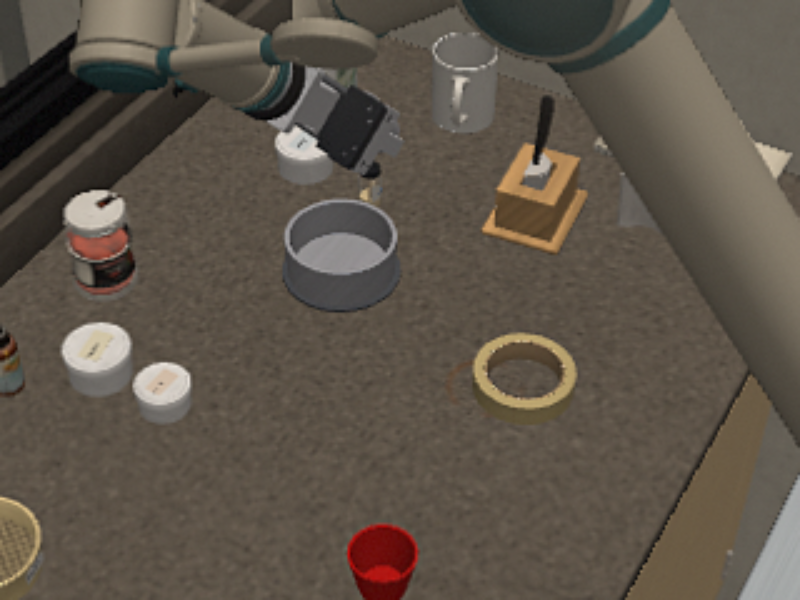

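The view shows the tool tilted 45° above the bowl (bowl at (340,250) in the crop), with the cup hidden behind the gripper. Now the pour, in slow tilt steps.

```bash
python3 -m inch '[[0.002,0,0.003,0,-0.12,0,0.03],[0.004,0.001,0.006,0,-0.24,0,0.03],[0.006,0.002,0.009,0,-0.36,0,0.03],[0.0075,0.002,0.0117,0,-0.45,0.003,0.03],[0.0075,0.002,0.0117,0,-0.53,0.003,0.03]]' >/dev/null
python3 -m inch '[[0,0,0,0,-0.04,0,0.03],[0,0,0,0,-0.08,0,0.03],[0,0,0,0,-0.12,0,0.03],[0,0,0,0,-0.16,0,0.03],[0,0,0,0,-0.19,0,0.03]]' >/dev/null
python3 -m inch '[[0,0,0,0,0,0,0.03],[0,0,0,0,0,0,0.03],[0,0,0,0,0,0,0.03],[0,0,0,0,0,0,0.03],[0,0,0,0,0,0,0.03]]' >/dev/null
python3 -c "
from g import *
show()
from h import *
a,_=r.capture('scene'); b,_=r.capture('top'); cv2.imwrite('pics/s3.png',np.hstack([cv2.resize(a[160:280,230:350,::-1],(400,400)),cv2.resize(b[120:260,250:390,::-1],(400,400))]))"
```

```text
t 6.2 p [ 0.6568 -0.0766  0.1506] axes [[0.019, 0.967, -0.255], [0.065, -0.255, -0.965], [-0.998, 0.002, -0.068]] q [ 0.292  0.976  1.276 -1.149  1.941  0.784] w 0.058 gf 55.0 F [-0.5  0.9 -1.8]
```

View pics/s3.png

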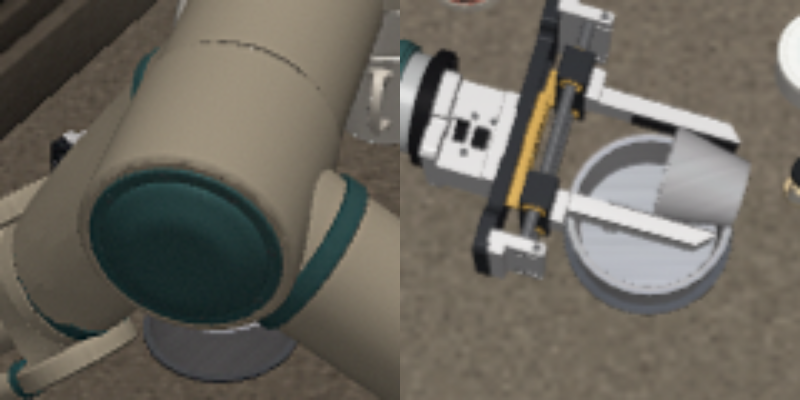

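The top crop shows the cup lying level over the bowl, aligned with the gripper; no balls are visible in the bowl, and the force still shows the full weight. I'll tip further, with a slight swing of azimuth to stay inside joint 4's range.

```bash
python3 -c "
from g import *
from k import *
a,t=np.radians([-111,93]); u=np.array([np.cos(a),np.sin(a)]);p=np.r_[.669+u[0]*.05,-.031+u[1]*.05,.168]
q,e=ik(p,frame(-np.r_[u*np.cos(t),np.sin(t)],np.r_[u*np.sin(t),-np.cos(t)]),r.state()['qpos']);print(p,q.round(3),e)
pour(-111,93,p)"
```

```text
[ 0.6510816  -0.07767902  0.168     ] [ 0.266  1.039  1.185 -1.18   2.09   0.746] 0.002689908551588615
row [-0.0177, -0.0052, 0.0013] [0.109, -0.12, -0.001]
```

```bash
python3 -m inch '[[-0.018,-0.005,0.001,0.03,-0.01,0,0.03],[-0.018,-0.005,0.001,0.109,-0.03,0,0.03],[-0.018,-0.005,0.001,0.109,-0.06,0,0.03],[-0.018,-0.005,0.001,0.109,-0.09,0,0.03],[-0.018,-0.005,0.001,0.109,-0.1,0,0.03]]' >/dev/null
python3 -m inch '[[0,0,0,0,0,0,0.03],[0,0,0,0,0,0,0.03],[0,0,0,0,0,0,0.03],[0,0,0,0,0,0,0.03]]' >/dev/null
python3 -c "
from g import *
show()
from h import *
b,d=r.capture('top'); C=cloud('top',d); m=np.hypot(C[...,0]-.669,C[...,1]+.031)<.05; print('in-bowl pts z hist',np.histogram(C[m][:,2],[-.01,.006,.012,.018,.03,.06,.3]))
cv2.imwrite('pics/s4.png',cv2.resize(b[120:260,250:390,::-1],(600,600)))"
```

```text
t 7.42 p [ 0.6508 -0.0772  0.1682] axes [[-0.011, 0.933, -0.359], [-0.029, -0.359, -0.933], [-1.0, 0.0, 0.031]] q [ 0.265  1.032  1.191 -1.178  2.081  0.746] w 0.0586 gf 55.0 F [ 0.7  0.4 -1.4]
in-bowl pts z hist (array([ 180,  635,   17,   47,    0, 1363]), array([-0.01 ,  0.006,  0.012,  0.018,  0.03 ,  0.06 ,  0.3  ]))
```

View pics/s4.png

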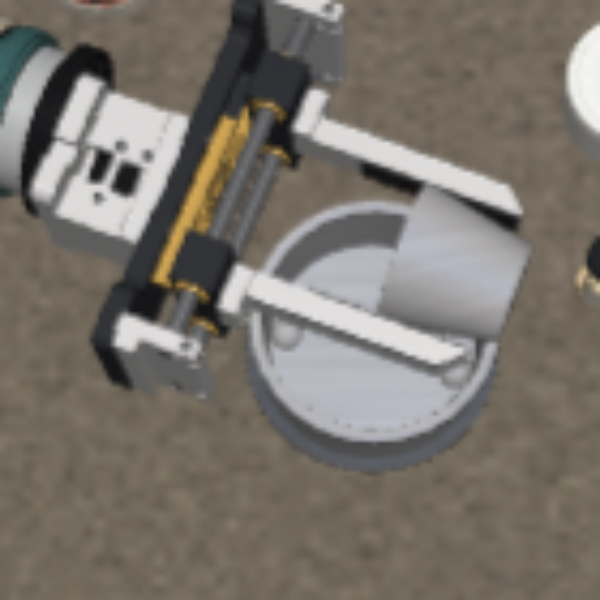

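Two balls are seen in the bowl (at (285,330) and (455,370) of the crop); the force drop suggests one or two are still in the cup. I'll jog the cup along its axis to free them.

```bash
python3 -m inch '[[0,0,-0.02,0,0,0,0.03],[0,0,-0.02,0,0,0,0.03],[0,0,0.015,0,0,0,0.03],[0,0,0.015,0,0,0,0.03],[0,0,0,0,0,0,0.03]]' >/dev/null
python3 -m inch '[[0,0,-0.02,0,0,0,0.03],[0,0,-0.02,0,0,0,0.03],[0,0,0.015,0,0,0,0.03],[0,0,0.015,0,0,0,0.03],[0,0,0,0,0,0,0.03]]' >/dev/null
python3 -m inch '[[0,0,0,0,0,0,0.03],[0,0,0,0,0,0,0.03],[0,0,0,0,0,0,0.03],[0,0,0,0,0,0,0.03]]' >/dev/null
python3 -c "
from g import *
show()
from h import *
b,d=r.capture('top'); a,_=r.capture('scene');C=cloud('top',d); m=np.hypot(C[...,0]-.669,C[...,1]+.031)<.05
q=m&(C[...,2]>.013)&(C[...,2]<.035); n,l,st,ce=cv2.connectedComponentsWithStats(q.astype(np.uint8)); print(st[1:,4],ce[1:].round())
cv2.imwrite('pics/s5.png',np.hstack([cv2.resize(a[160:280,230:350,::-1],(400,400)),cv2.resize(b[150:250,290:390,::-1],(400,400))]))"
```

```text
t 9.22 p [ 0.6508 -0.0773  0.1679] axes [[-0.012, 0.933, -0.359], [-0.029, -0.359, -0.933], [-1.0, -0.0, 0.032]] q [ 0.265  1.033  1.191 -1.178  2.081  0.746] w 0.058 gf 55.0 F [-0.1  0.3 -0.5]
[39 21] [[316. 198.]
 [356. 207.]]
```

```bash
python3 -m inch '[[0,0,0,0,0.15,0,0.03],[0,0,0,0,0.3,0,0.03],[0,0,0,0,0.45,0,0.03],[0,0,-0.03,0,0.6,0,0.03],[0.02,0,-0.08,0,0.78,0,0.03]]' >/dev/null
python3 -c "
from g import *
show(); pour(-90,20,[.524,.262,.13])
from h import *
b,d=r.capture('top'); a,_=r.capture('scene')
cv2.imwrite('pics/s6.png',np.hstack([cv2.resize(a[160:360,200:400,::-1],(400,400)),cv2.resize(b[120:260,260:400,::-1],(400,400))]))"
```

```text
t 9.95 p [ 0.6798 -0.0029  0.1473] axes [[0.249, 0.933, -0.261], [0.638, -0.361, -0.68], [-0.728, 0.002, -0.685]] q [ 0.24   0.763  1.096 -0.658  1.776  0.639] w 0.0581 gf 55.0 F [-0.6 -0.6 -2.1]
row [0.143, -0.2409, -0.1276] [-0.203, 0.462, -0.312]
```

View pics/s6.png

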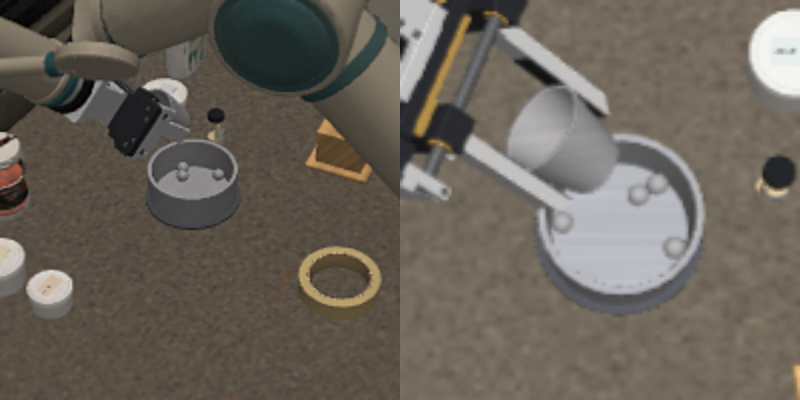

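All four balls lie in the bowl (right crop: (560,222), (638,195), (658,185), (675,247)), and the cup is empty. I'll return it to its place.

```bash
python3 -m inch '[[0.03,-0.05,-0.04,-0.04,0.09,-0.06,0.03],[0.06,-0.1,-0.07,-0.08,0.18,-0.12,0.03],[0.09,-0.15,-0.1,-0.12,0.27,-0.18,0.03],[0.12,-0.2,-0.12,-0.16,0.37,-0.25,0.03],[0.143,-0.241,-0.128,-0.203,0.462,-0.312,0.03]]' >/dev/null
python3 -c "
from g import *
show(); goal([.5255,.2617,.06],DOWN)"
```

```text
t 10.68 p [0.5217 0.2623 0.1276] axes [[-0.005, 1.0, -0.002], [0.938, 0.004, -0.346], [-0.346, -0.004, -0.938]] q [ 0.544  0.463  1.473 -0.304  1.405  0.62 ] w 0.0582 gf 55.0 F [ 0.7  0.4 -0.5]
row [0.0228, 0.0041, 0.0636] [-0.003, 0.354, 0.005]
```

```bash
python3 -m inch '[[0,0,0,0,0.18,0,0.03],[0.023,0.004,0.04,-0.003,0.354,0.005,0.03],[0.023,0.004,0.0636,-0.003,0.354,0.005,0.03],[0.023,0.004,0.0636,-0.003,0.354,0.005,0.03]]' >/dev/null
python3 -c "
from g import *
show(); goal([.5255,.2617,.012],DOWN)
from h import *
a,d=r.capture('scene'); C=cloud('scene',d); P=C[(np.hypot(C[...,0]-.526,C[...,1]-.26)<.05)&(C[...,2]>.004)&(C[...,2]<.12)]; print(len(P),np.percentile(P[:,2],[0,5,50,95]).round(4))
b,d=r.capture('top'); C=cloud('top',d); P=C[(np.hypot(C[...,0]-.526,C[...,1]-.26)<.05)&(C[...,2]>.01)&(C[...,2]<.12)]; print(len(P),np.percentile(P[:,2],[0,5,50,95]).round(4))
cv2.imwrite('pics/s7.png',np.hstack([cv2.resize(a[300:400,230:330,::-1],(400,400)),cv2.resize(b[210:310,140:240,::-1],(400,400))]))"
```

```text
t 11.18 p [0.524  0.2585 0.0578] axes [[0.004, 1.0, -0.007], [1.0, -0.004, -0.004], [-0.004, -0.007, -1.0]] q [ 0.34   0.411  1.693 -0.002  1.046  0.345] w 0.0583 gf 55.0 F [ 0.4  0.5 -0.6]
row [0.0035, 0.0019, 0.0458] [-0.007, 0.004, -0.004]
826 [0.004  0.0166 0.0799 0.1122]
515 [0.0488 0.0509 0.0633 0.1   ]
```

View pics/s7.png

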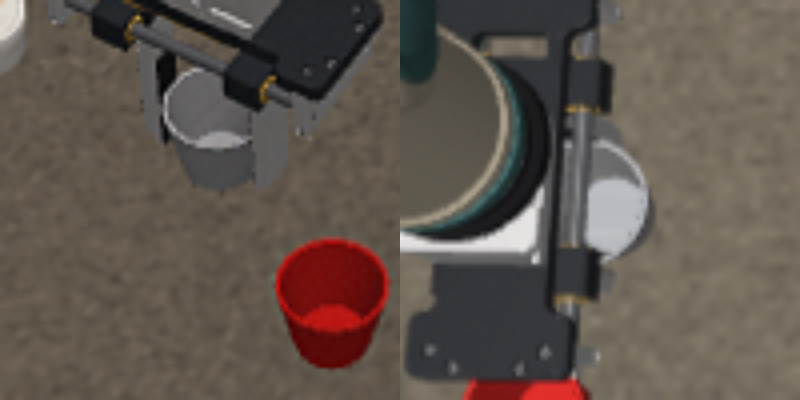

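The cup hangs upright between the fingers. Lower and release.

```bash
python3 -m inch '[[0.003,0.002,0.02,-0.007,0.004,0,0.03],[0.003,0.002,0.036,-0.007,0.004,0,0.03],[0.003,0.002,0.044,-0.007,0.004,0,0.03],[0.003,0.002,0.0465,-0.007,0.004,0,0.03],[0.003,0.002,0.0475,-0.007,0.004,0,0.03]]' 20
python3 -m inch '[[0,0,0.0005,0,0,0,0.058],[0,0,0.0005,0,0,0,0.065],[0,0,0.0005,0,0,0,0.08],[0,0,0.0005,0,0,0,0.094],[0,0,0.0005,0,0,0,0.094]]'
```

```text
clock: 11.9
ee_pos: [0.529, 0.2644, 0.0129]
tcp_rot: [0.708, 0.706, 0.004, 0.001]
force: [-0.1, 0.3, -1.5]
gripper_width: 0.0594
grasp_force: 20.0
clock: 12.52
ee_pos: [0.5288, 0.2642, 0.0123]
tcp_rot: [0.708, 0.706, 0.004, 0.001]
force: [-0.0, -0.9, 0.1]
gripper_width: 0.0915
grasp_force: 0.0
```

```bash
python3 -m inch '[[0,0,-0.05,0,0,0,0.094],[0,0,-0.11,0,0,0,0.094],[0,0,-0.17,0,0,0,0.094],[0,0,-0.2,0,0,0,0.094]]' >/dev/null
python3 - <<'E'
from g import *
from k import *
from h import *
show(); G=frame([-.993,-.12,0],[0,0,-1]); goal([.533,-.2215,.215],G)
C=cloud("scene",np.load("scene_d.npy")); P=C[(C[...,0]>.33)&(C[...,0]<.46)&(C[...,1]>-.36)&(C[...,1]<-.2)&(C[...,2]>.1)]; print("big",len(P),P.max(0).round(3),P.min(0).round(3))
b,d=r.capture("top");C=cloud("top",d)
c=(.5265,.258);P=C[(np.hypot(C[...,0]-c[0],C[...,1]-c[1])<.045)&(C[...,2]>.04)&(C[...,2]<.06)];print("cup rim",len(P),circ(P),P[:,2].min(),P[:,2].max())
print(ik([.533,-.2215,.1],G,[-.5,.5,1.5,0,1.1,-2.2]))
a=np.radians(-105);u=np.array([np.cos(a),np.sin(a)])
for t in(75,80,85):
    t=np.radians(t);print(ik(np.r_[.684,.025,.17],frame(-np.r_[u*np.cos(t),np.sin(t)],np.r_[u*np.sin(t),-np.cos(t)]),[.3,1,1.2,-.9,2,.7]))
E
```

```text
t 13.03 p [0.5287 0.2639 0.2162] axes [[0.003, 1.0, 0.012], [1.0, -0.003, 0.006], [0.006, 0.012, -1.0]] q [0.344 0.286 1.463 0.002 1.379 0.347] w 0.094 gf 0.0 F [-0.7  0.1 -0.5]
row [-0.4854, 0.0057, -0.0016] [0.014, 0.006, -1.694]
big 228 [ 0.42  -0.237  0.231] [ 0.403 -0.266  0.103]
cup rim 224 (array([0.527599  , 0.25981829]), np.float64(0.028525935368817278)) 0.04038616243918358 0.05411814558158423
(array([-5.14303433e-01,  3.55995644e-01,  1.66294041e+00, -2.20543153e-09,
        1.12265661e+00, -2.20536251e+00]), np.float64(1.0419802461467533e-09))
(array([ 0.38376073,  0.9539337 ,  1.04498803, -1.01732525,  2.00561012,
        0.64145438]), np.float64(4.5353837352379855e-10))
(array([ 0.39058495,  0.9927517 ,  1.04320617, -1.07487937,  2.04479062,
        0.64648153]), np.float64(2.7442859096282748e-11))
(array([ 0.39470395,  1.031011  ,  1.04387071, -1.13235775,  2.08323345,
        0.65042698]), np.float64(5.315003215322633e-10))
```

```bash
python3 -m inch '[[-0.485,0.006,-0.002,0.014,0.006,-1.694,0.06],[-0.485,0.006,-0.002,0.014,0.006,-1.694,0.06],[-0.485,0.006,-0.002,0.014,0.006,-1.694,0.06],[-0.485,0.006,-0.002,0.014,0.006,-1.694,0.06],[-0.485,0.006,-0.002,0.014,0.006,-1.694,0.06]]' >/dev/null
python3 -c "
from g import *
show(); goal([.533,-.2215,.215],frame([-.993,-.12,0],[0,0,-1]))"
```

```text
t 13.7 p [ 0.5306 -0.0236  0.2114] axes [[-0.757, 0.654, -0.002], [0.654, 0.757, 0.004], [0.004, 0.002, -1.0]] q [-0.178  0.208  1.584  0.004  1.352 -1.037] w 0.06 gf 0.0 F [1.1 0.  0.1]
row [-0.1312, -0.1482, -0.0044] [0.003, -0.003, -0.833]
```

```bash
python3 -m inch '[[-0.131,-0.148,-0.004,0.003,-0.003,-0.833,0.06],[-0.131,-0.148,-0.004,0.003,-0.003,-0.833,0.06],[-0.131,-0.148,-0.004,0.003,-0.003,-0.833,0.06],[-0.131,-0.148,-0.004,0.003,-0.003,-0.833,0.06],[-0.131,-0.148,-0.004,0.003,-0.003,-0.833,0.06]]' >/dev/null
python3 -m inch '[[0,0,0,0,0,0,0.06]]' >/dev/null
python3 -c "
from g import *
show(); goal([.533,-.2215,.1],frame([-.993,-.12,0],[0,0,-1]))"
```

```text
t 14.45 p [ 0.5318 -0.2197  0.2145] axes [[-0.994, -0.112, -0.001], [-0.112, 0.994, 0.001], [0.0, 0.001, -1.0]] q [-5.130e-01  2.720e-01  1.488e+00  1.000e-03  1.383e+00 -2.196e+00] w 0.0603 gf 0.0 F [-1.3 -0.4 -0.5]
row [-0.001, -0.002, 0.1145] [0.001, -0.0, -0.008]
```

```bash
python3 -m inch '[[-0.001,-0.002,0.04,0,0,-0.008,0.06],[-0.001,-0.002,0.08,0,0,-0.008,0.06],[-0.001,-0.002,0.1145,0,0,-0.008,0.06],[-0.001,-0.002,0.1145,0,0,-0.008,0.06],[-0.001,-0.002,0.1145,0,0,-0.008,0.03]]' 20
python3 -m inch '[[0,0,0,0,0,0,0.0],[0,0,0,0,0,0,0.0],[0,0,0,0,0,0,0.0],[0,0,0,0,0,0,0.0],[0,0,0,0,0,0,0.0]]' 50
python3 -m inch '[[0,0,0,0,0,0,0.0],[0,0,0,0,0,0,0.0]]'
```

```text
clock: 15.08
ee_pos: [0.5345, -0.2215, 0.1021]
tcp_rot: [-0.061, 0.998, -0.0, 0.001]
force: [0.6, -0.1, 0.3]
gripper_width: 0.0531
grasp_force: 0.0
clock: 15.7
ee_pos: [0.5337, -0.2214, 0.1011]
tcp_rot: [-0.061, 0.998, 0.0, 0.001]
force: [-0.1, -0.4, 0.6]
gripper_width: 0.0108
grasp_force: 50.0
clock: 15.95
ee_pos: [0.5337, -0.2214, 0.1011]
tcp_rot: [-0.061, 0.998, -0.0, 0.0]
force: [0.7, -0.2, 0.9]
gripper_width: 0.0109
grasp_force: 50.0
```

Handle gripped (10.9 mm). Draw the scoop straight up.

```bash
python3 -m inch '[[0,0,-0.015,0,0,0,0],[0,0,-0.035,0,0,0,0],[0,0,-0.055,0,0,0,0],[0,0,-0.08,0,0,0,0],[0,0,-0.11,0,0,0,0]]' 
python3 -m inch '[[0,0,-0.02,0,0,0,0],[0,0,-0.03,0,0,0,0],[0,0,-0.03,0,0,0,0]]'
python3 -c "
from g import *
show(); 
a=np.radians(-105);u=np.array([np.cos(a),np.sin(a),0]); goal([.67,.03,.24],frame(-u,[0,0,-1]))
from h import *
b,_=r.capture('scene'); cv2.imwrite('pics/s8.png',cv2.resize(b[90:270,310:490,::-1],(600,600)))"
```

```text
clock: 16.58
ee_pos: [0.5334, -0.2214, 0.2123]
tcp_rot: [-0.061, 0.998, 0.0, 0.0]
force: [0.4, -0.6, 0.3]
gripper_width: 0.0107
grasp_force: 50.0
clock: 16.95
ee_pos: [0.5338, -0.2216, 0.2418]
tcp_rot: [-0.061, 0.998, -0.0, 0.001]
force: [-0.3, -0.2, 0.2]
gripper_width: 0.011
grasp_force: 50.0
t 16.95 p [ 0.5338 -0.2216  0.2418] axes [[-0.992, -0.122, 0.002], [-0.122, 0.993, -0.001], [-0.002, -0.001, -1.0]] q [-0.514  0.262  1.436  0.     1.442 -2.207] w 0.011 gf 50.0 F [-0.3 -0.2  0.2]
row [-0.1659, 0.233, 0.0019] [0.001, 0.002, 1.955]
```

View pics/s8.png

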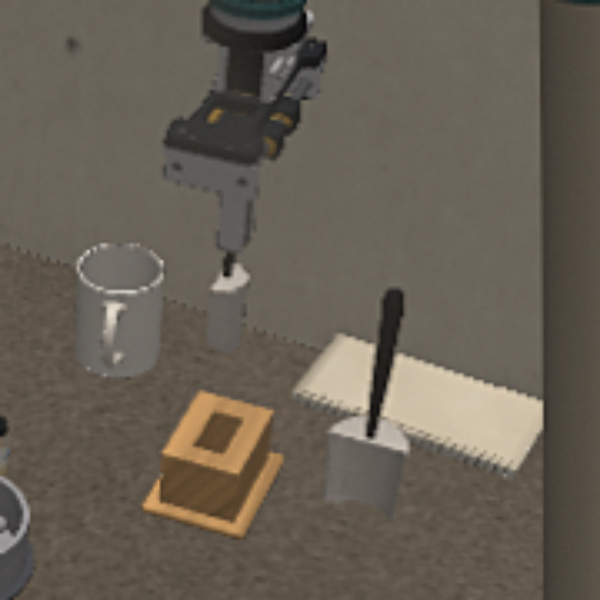

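The small scoop hangs from the gripper at (225,310) in the crop, clear of the stand at (215,450). Carry it toward the bowl while yawing.

```bash
python3 -m inch '[[-0.02,0.03,0,0,0,0.15,0],[-0.05,0.07,0,0,0,0.33,0],[-0.08,0.12,0,0,0,0.5,0],[-0.12,0.17,0,0,0,0.68,0],[-0.15,0.21,0.001,0,0,0.86,0]]' >/dev/null
python3 -c "
from g import *
show(); 
a=np.radians(-105);u=np.array([np.cos(a),np.sin(a),0]); goal([.675,.03,.24],frame(-u,[0,0,-1]))"
```

```text
t 17.62 p [0.6572 0.0075 0.2387] axes [[-0.737, 0.676, -0.001], [0.676, 0.737, 0.0], [0.001, -0.001, -1.0]] q [-0.095  0.388  1.255  0.     1.5   -0.923] w 0.0108 gf 50.0 F [ 0.2 -0.  -0.5]
row [0.0021, 0.0287, -0.0013] [-0.001, -0.001, 1.09]
```

```bash
python3 -m inch '[[0.001,0.01,0,0,0,0.17,0],[0.002,0.029,0,0,0,0.35,0],[0.002,0.029,0,0,0,0.53,0],[0.002,0.029,0,0,0,0.71,0],[0.002,0.029,0,0,0,0.89,0]]' >/dev/null
python3 -m inch '[[0,0,0,0,0,0.16,0],[0,0,0,0,0,0.2,0],[0,0,0,0,0,0.2,0]]' >/dev/null
python3 -c "
from g import *
show(); pour(-105,79,[.684,.025,.18])"
```

```text
t 18.62 p [0.6742 0.0282 0.2387] axes [[0.253, 0.967, -0.002], [0.967, -0.253, 0.0], [-0.0, -0.002, -1.0]] q [-0.061  0.417  1.21   0.     1.517  0.195] w 0.011 gf 50.0 F [-0.4  0.2 -0.8]
row [-0.0006, 0.0104, 0.0587] [0.002, -1.379, 0.006]
```

```bash
python3 -m inch '[[0,0.002,0,0,-0.15,0,0],[0,0.004,0,0,-0.32,0,0],[0,0.006,0.005,0,-0.49,0,0],[0,0.008,0.01,0,-0.66,0,0],[0,0.01,0.015,0,-0.83,0,0]]' >/dev/null
python3 -c "
from g import *
show(); pour(-105,79,[.684,.025,.18])"
```

```text
t 19.25 p [0.6849 0.0265 0.225 ] axes [[0.17, 0.968, -0.186], [0.65, -0.252, -0.717], [-0.741, 0.001, -0.672]] q [ 0.299  0.706  1.029 -0.714  1.848  0.512] w 0.011 gf 50.0 F [-0.4 -1.2 -1.2]
row [0.0322, -0.0005, 0.0314] [0.007, -0.545, 0.002]
```

```bash
python3 -m inch '[[0.008,0,0.008,0,-0.16,0,0],[0.016,0,0.016,0,-0.32,0,0],[0.024,0,0.024,0.005,-0.45,0,0],[0.032,0,0.031,0.007,-0.545,0.002,0],[0.032,0,0.031,0.007,-0.545,0.002,0]]' >/dev/null
python3 -m inch '[[0,0,0,0,0,0,0],[0,0,0,0,0,0,0],[0,0,0,0,0,0,0]]' >/dev/null
python3 - <<'E'
from g import *
from h import *
show()
C={}
b,d=r.capture("top"); C=cloud("top",d); s=r.state(); T=R.from_quat(s["tcp_rot"]).inv()
L=T.apply(C.reshape(-1,3)-s["ee_pos"])   # tool frame
m=(abs(L[:,1])<.03)&(abs(L[:,0])<.04)&(L[:,2]>.0)&(L[:,2]<.12)&(C.reshape(-1,3)[:,2]>.09)
for a in np.arange(0,.12,.01):
    k=m&(L[:,2]>=a)&(L[:,2]<a+.01)
    if k.sum()>2: print(a.round(2),k.sum(),L[k].mean(0).round(4),np.ptp(L[k],0).round(3),C.reshape(-1,3)[k].mean(0).round(3))
P=C[(np.hypot(C[...,0]-.5275,C[...,1]-.26)<.045)&(C[...,2]>.04)&(C[...,2]<.06)];print("cup",circ(P))
cv2.imwrite('pics/s9.png',cv2.resize(b[120:270,230:430,::-1],(800,600)))
E
```

```text
t 20.25 p [0.6844 0.0241 0.1825] axes [[0.054, 0.965, -0.256], [0.19, -0.261, -0.946], [-0.98, 0.002, -0.197]] q [ 0.386  0.969  1.041 -1.067  2.041  0.632] w 0.0109 gf 50.0 F [-0.2 -0.3 -0.8]
0.0 35 [-0.0046 -0.0024  0.0043] [0.018 0.016 0.01 ] [0.681 0.02  0.186]
0.01 23 [-0.0056 -0.002   0.015 ] [0.007 0.007 0.01 ] [0.678 0.009 0.185]
0.02 47 [-0.0047 -0.0014  0.0275] [0.02  0.041 0.01 ] [ 0.676 -0.002  0.181]
0.03 119 [0.0042 0.003  0.0357] [0.027 0.046 0.01 ] [ 0.678 -0.01   0.171]
0.04 139 [0.0059 0.0037 0.045 ] [0.023 0.045 0.01 ] [ 0.677 -0.018  0.168]
0.05 139 [0.0058 0.0034 0.0549] [0.025 0.044 0.01 ] [ 0.674 -0.028  0.166]
0.06 134 [0.0057 0.0033 0.065 ] [0.027 0.045 0.01 ] [ 0.671 -0.037  0.164]
0.07 135 [0.0055 0.0034 0.0751] [0.027 0.044 0.01 ] [ 0.669 -0.047  0.162]
0.08 114 [0.0062 0.0024 0.0847] [0.021 0.042 0.01 ] [ 0.665 -0.055  0.159]
0.09 15 [0.0086 0.0021 0.0908] [0.008 0.026 0.002] [ 0.664 -0.061  0.156]
cup (array([0.52761263, 0.25993638]), np.float64(0.028441649764103922))
```

View pics/s9.png

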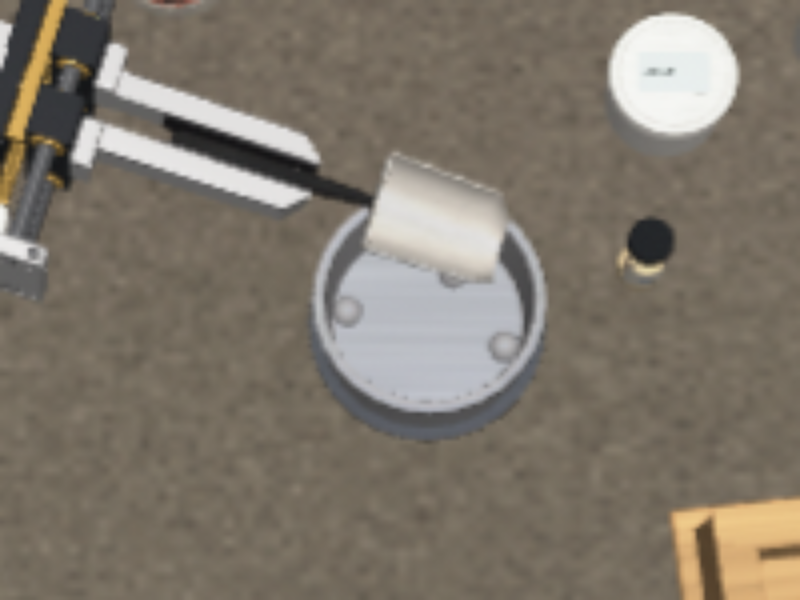

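The blade is over the bowl (about (435,215) in the crop), with two balls in view and a third partly under the blade; the hollow centre lies near (0.672, -0.032) as wanted. I'll level it a bit more and check the hollow's side.

```bash
python3 -m inch '[[0,0,0,0,-0.04,0,0],[0,0,0,0,-0.09,0,0],[0,0,0,0,-0.09,0,0],[0,0,0,0,-0.09,0,0],[0,0,0,0,-0.09,0,0]]' >/dev/null
python3 -m inch '[[0,0,0,0,0,0,0],[0,0,0,0,0,0,0],[0,0,0,0,0,0,0],[0,0,0,0,0,0,0]]' >/dev/null
python3 - <<'E'
from g import *
from h import *
show(); b,d=r.capture("top"); C=cloud("top",d).reshape(-1,3); s=r.state(); L=R.from_quat(s["tcp_rot"]).inv().apply(C-s["ee_pos"])
m=(abs(L[:,1])<.03)&(abs(L[:,0])<.04)&(L[:,2]>.04)&(L[:,2]<.085)&(C[:,2]>.09)
for a in np.arange(-.024,.03,.006):
    k=m&(L[:,1]>=a)&(L[:,1]<a+.006)
    if k.sum(): print(a.round(3),k.sum(),C[k][:,2].mean().round(4))
z=L[m]; print("slope",np.polyfit(z[:,2],C[m][:,2],1)[0].round(3), C[m].mean(0).round(4), np.abs(s["joint_velocities"]).max())
E
```

```text
t 21.43 p [0.6842 0.0244 0.1807] axes [[0.027, 0.965, -0.259], [0.102, -0.261, -0.96], [-0.994, -0.0, -0.106]] q [ 0.391  1.011  1.044 -1.126  2.08   0.637] w 0.0108 gf 50.0 F [-0.8  0.2 -1.1]
-0.024 30 0.1809
-0.018 59 0.1673
-0.012 74 0.164
-0.006 81 0.1627
-0.0 80 0.1631
0.006 96 0.1647
0.012 126 0.1705
0.018 74 0.1794
slope -0.084 [ 0.6714 -0.0355  0.1681] 0.001847525190504505
```

Edges are higher than the middle, so the hollow faces up, tilted about 0.1 rad, over the bowl and still. Hand in.

```bash
python3 -c "
from rig import r
print(r.job_done())"
```

```text
the job is handed in; nothing more can be done
None
```

I handed the job in at 21 s: I saw all four balls in the bowl, the emptied cup is upright near its start, and the scoop is held with its hollow up and centred over the bowl, with no judge's verdict returned.

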